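# Offer the budgie a treat with the tongs

### The arm

A 7-joint arm with a two-finger parallel gripper is mounted at the origin on the work surface. World frame = base frame: x ahead of the robot, y to its left, z up, the work surface at z = 0. Lengths are in m, angles in rad, forces in N, time in s.
With the tool pointing down it reaches from about 0.425 to 1.025 m from the base axis. Payload 9.4 kg.
Tool frame: the origin (TCP) lies at the very end of the fingers, on their centre line; the grasp point (between the pads) lies 19 mm behind it; z points along the fingers, y is the line along which they close (so a half turn about z gives the same grasp; the last joint's range is limited). The gripper opens to 93 mm and grips with 3 to 60 N. Pads are 15 mm wide; open, the fingers measure 128 mm over their backs; the gripper's body (75 mm by 188 mm) begins 65 mm behind the grasp point.
Start: joints at [1.146, 0.599, -0.003, 1.599, 0.002, 0.943, -0.08], TCP at [0.247, -0.682, 0.219] pointing down, gripper open.
Joint ranges: [-2.57, 2.57], [-0.35, 1.97], [-1.29, 1.29], [0.11, 2.56], [-1.05, 4.19], [0.11, 1.86], [-2.63, 2.63]. Speed limits (rad/s): [2.22, 2.22, 3.01, 3.01, 3.14, 3.14, 3.14].

### API

Orientations are given as a 3x3 rotation matrix whose columns are the frame's x, y, z axes.
In Python, from station import manip gives the robot as it stands. The module is installed in compiled form; this text tells all that it offers.
- The arm moves only by the tool servo_tool, never from a script. Its argument "commands" is a list of rows, each a list of 7 numbers: the shift along the tool's x, y, z in mm, then the turn, a rotation vector about the tool's x, y, z in degrees, then the opening, from 0 (shut) to 1 (fully open). A call has 1 to 10 rows; each row is the pose to reach, as a shift and turn from the pose commanded when the call began, along the tool's axes at that moment; what a row does not reach only later rows make up. A row lasts 1/8 s, in which the tool goes at most 62.5 mm and 10.7 degrees, less where a joint would pass 70% of its speed; a pose out of reach is approached as far as the arm can. A call with a gripper value outside its range is refused whole. The fingers move at their own pace and stop on an object; "force" is the grip in N (left out, the last holds). Time passes only in rows, so rows that repeat a pose let the fingers close. It gives the time, the measured TCP pose, the force, the opening and the grip force at its end, in the units of the state.
- manip.sense(): the state, without advancing time (a new reading comes with each control period).
- manip.camera(name): name is "side" or "top"; returns the picture (384x512x3 uint8, blue, green, red); there is no depth.
- manip.camera_params(name): a dict with "mtx" (3x3 intrinsics, pixels), "k1" (the pictures are not rectified: a ray, as slopes to the right and down, at radius r is drawn at 1 + k1 r^2 times it, then the intrinsics apply), "R" (3x3) and "t" (3): a world point X has camera coordinates R X + t. Camera axes: x right, y down, z forward; pixel columns grow to the right and rows downward; lengths in m; the calibration is good to about 2 mm. A picture is of the moment at which its call begins. camera_params takes no time and is no camera call.
- manip.hand_in(): hands the job in; it is judged then, once.
The state is a dict: "time": time; "joints": joint angles; "joint_velocities": joint speeds; "tau": joint torques, N m; "position": TCP position; "orientation": TCP orientation; "wrist_force": force on the tool from outside, world axes, zero at the start; "torque": the same for the moment, N m; "finger_gap": finger opening in m; "finger_force": force on a finger pad.
Only numpy, scipy, OpenCV 4.12 (cv2) and the standard library are available. Lean on these libraries where they do the work, as an engineer would, in place of code of your own. Each camera call takes 0.05 s, during which the arm holds its last target. There are 200 camera calls.

### The job

Pick up the steel tongs, close them on the pressed-seed treat standing in the ceramic bowl and lift it out; only the tongs may touch the treat, never the robot's own fingers. Then hold it steady over the middle of the wooden bar of the table perch, with its underside about 5 cm above the bar and nothing touching the perch, and finish there while still holding it in the tongs. Leave the canister, the night light, the bell and the bowl where they stand.

Things in the scene. Friction and masses are not known exactly. Their poses are not given: they have to be found in the camera images.
- tongs: Sprung steel tongs, 216 mm long, 96 g, lying on their side so that the two jaws (strips 4 mm thick, 24 mm tall) open and close level with the table. Origin: on the hinge axis at the spring end, at the underside. x runs along the centre line from hinge to tips, z up. Centre of mass 92 mm from the hinge. Springs hold the jaws open; squeezed from outside they close.
- tongs_grip (a point): Where to squeeze: centre line, 100 mm from the hinge, 12 mm above the underside. Jaws' outer faces are flat 78 to 124 mm from the hinge. Outer width here: 54 mm open, 34 mm closed on the treat. Springs push back with 3 N open, 5 N closed; squeezed to 48 mm they press enough on the fingers to carry the empty tongs open. Half of any further grip reaches the tips; 15 to 25 N holds well.
- tongs_tip (a point): Middle between the tips: centre line, 200 mm from the hinge, 12 mm above the underside. Gap between the tips: 72 mm open, 2 mm less for each 1 mm of squeeze at the grip point (60 mm at outer width 48). The flat inner tip faces, 184 to 216 mm from the hinge, become parallel when closed on the treat.
- jaw_left: The tongs' jaw on the +y side of the centre line. Its origin lies on the hinge, at the underside of the tongs, like that of tongs.
- jaw_right: The tongs' jaw on the -y side, its mirror image; origin likewise.
- treat: Pressed-seed treat, a brown upright round barrel, 32 mm across (26 mm at its ends), 46 mm tall, 20 to 45 g, standing loose in the bowl. Origin: centre of its underside.
- treat_center (a point): Centre of the treat, 23 mm above its underside, 29 mm above the table at the start.
- bowl: Shallow white ceramic treat bowl, 100 mm across, rim 13 mm above the table, inner floor 6 mm above it, 350 g, loose. Origin: centre of its underside.
- perch: Steel perch bracket fixed to the table: round foot 90 mm across and 8 mm thick, thin upright post, and a level wooden bar 120 mm long and 12 mm thick along its y axis, the top of the bar 126 mm above the table. Origin: centre of the foot's underside.
- perch_mid (a point): Middle of the wooden bar, on its top side, 126 mm above the table.
- canister: Closed grey plastic canister with a twist cap, 80 mm across, 120 mm tall; bystander. Origin: centre of its underside.
- night_light: White plastic night light with a toggle, 70 x 70 mm, 85 mm tall; bystander. Origin: centre of its underside.
- bell: Small brass toy bell, 44 mm across, 45 mm tall; bystander. Origin: centre of its underside.
Not all that is in view belongs to the job. What is meant by the tongs is not yellow, and is the larger of those in its own colour. What is shaped like the perch but blue is not meant.

How it is judged:
By the outcome, as a careful person would: the job done as asked, in the order asked, and still so for the second after the job is handed in, while the arm keeps its last pose, push and grip.
It also fails if it takes over 42 s, if anything falls off the work surface, if the arm or the gripper's body presses on something with over 40 N, if the wrist force passes 120 N, or if a joint passes its speed limit or range.

## Working session

There is one attempt and no reset: what is moved stays moved. The work goes in short steps, Python scripts to look and compute and a tool call to move; the robot and the scene stay as the last step left them, time stands still between calls to the robot, and variables do not carry over. Pictures are saved under pics/ and viewed, at most 10 in all, crops included, and the job is handed in when it is done.

Besides the shell and the picture viewer there is one more tool, called after ">>>" by a JSON object that holds its "name" and its "arguments", one argument or row to a line. servo_tool: Moves the arm, as the interface text tells. Its arguments: {"type":"object","properties":{"commands":{"type":"array","items":{"type":"array","items":{"type":"number"}}},"force":{"type":"number"}},"required":["commands"]}

```bash
mkdir -p pics; cat > h.py <<'E'
import numpy as np, cv2
from station import manip
def snap(n,f): 
    im=manip.camera(n); cv2.imwrite(f'pics/{f}.png',im); return im
def ray(n,px):
    p=manip.camera_params(n); K=np.array(p['mtx']); R=np.array(p['R']); t=np.array(p['t'])
    d=np.linalg.inv(K)@np.array([px[0],px[1],1.]); u=d[:2].copy()
    s=u.copy()
    for _ in range(30): s=u/(1+p['k1']*(s@s))
    return -R.T@t, R.T@np.array([s[0],s[1],1])
def onz(n,px,z):
    o,d=ray(n,px); return o+d*(z-o[2])/d[2]
def proj(n,X):
    p=manip.camera_params(n); c=np.array(p['R'])@np.array(X)+np.array(p['t']); s=c[:2]/c[2]; s=s*(1+p['k1']*(s@s))
    return (np.array(p['mtx'])@[s[0],s[1],1])[:2]
E
python3 - <<'E'
from h import *
a=snap('top','t0');b=snap('side','s0')
for n in('top','side'):
    print(n,ray(n,(256,192)),manip.camera_params(n)['mtx'][0][0])
print({k:np.round(v,3).tolist() for k,v in manip.sense().items()})
E
```

```text
top (array([ 0.39716407, -0.00750752,  1.59973961]), array([ 0.09165674, -0.00674579, -0.99591414])) 493.15167879570635
side (array([-0.23658471,  0.7726819 ,  1.2193643 ]), array([ 0.49801322, -0.48539255, -0.71889628])) 469.37479472475513
{'time': 0.1, 'joints': [1.146, 0.6, -0.003, 1.6, 0.002, 0.943, -0.08], 'joint_velocities': [0.0, -0.001, 0.001, -0.003, 0.001, -0.001, -0.0], 'tau': [0.006, -76.655, 1.502, -25.293, -0.052, 0.014, 0.0], 'position': [0.247, -0.681, 0.218], 'orientation': [[0.94, 0.341, -0.001], [0.341, -0.94, 0.001], [-0.0, -0.001, -1.0]], 'wrist_force': [0.12, -0.1, -0.231], 'torque': [-0.006, -0.047, -0.03], 'finger_force': 0.0, 'finger_gap': 0.093}
```

View pics/t0.png

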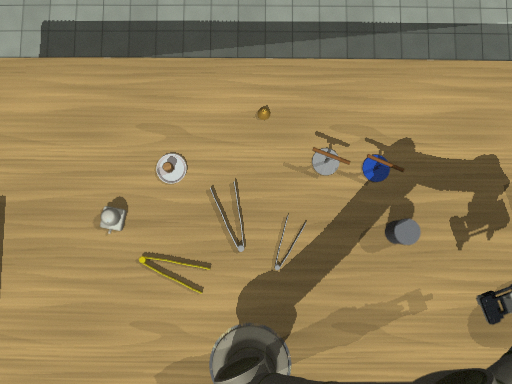

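View pics/s0.png

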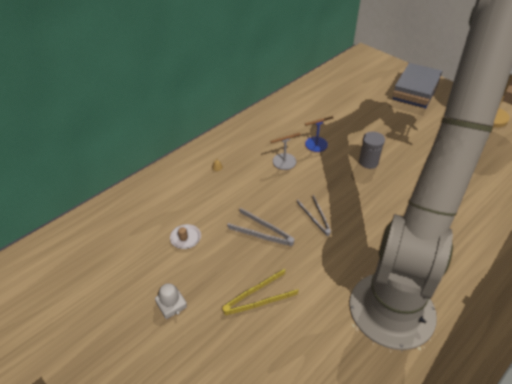

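Both views show three tongs. In the top view the yellow pair has its hinge at (142,260), the large grey pair at (241,248) with tips at about (211,188) and (236,180), and the small grey pair at (277,267). There are two perches, a grey foot at (325,160) and a blue foot at (376,168). The treat is in the bowl at (170,167), and the bell is at (264,113).

My choice is the large grey tongs and the grey perch. I'll check it in one close crop.

```bash
python3 - <<'E'
from h import *
im=cv2.imread('pics/t0.png')
c=im[100:280,150:360]; cv2.imwrite('pics/c0.png',cv2.resize(c,None,fx=3.3,fy=3.3,interpolation=cv2.INTER_CUBIC))
hsv=cv2.cvtColor(im,cv2.COLOR_BGR2HSV)
m=((hsv[...,1]<60)&(hsv[...,2]>70)).astype(np.uint8)*255
n,l,st,ce=cv2.connectedComponentsWithStats(m)
for i in range(1,n):
    if 40<st[i,4]<5000 and st[i,1]>80: print(i,st[i],ce[i].round(1))
# large tongs component
i=l[240:252,235:247]; k=np.bincount(i[i>0]).argmax()
ys,xs=np.where(l==k); P=np.array([onz('top',(x,y),.024) for x,y in zip(xs,ys)])[:,:2]
np.save('P.npy',P); print(len(P),P.min(0),P.max(0))
for name,px,z in [('hinge',(241,248),.024),('small hinge',(277,267),.02),('ytongs',(142,260),.024),('bowl',(171.5,167.5),.01),('bell',(264,113),.03),('nl',(112,217),.06),('can',(405,232),.12)]: print(name,onz('top',px,z).round(3))
E
```

```text
50 [321 148  17   8  61] [329.3 150.9]
51 [156 153  31  31 651] [171.4 168.2]
52 [312 152  28  23 437] [324.2 163.9]
72 [210 181  34  71 205] [232.5 222.1]
74 [100 206  26  28 509] [112.4 218.3]
75 [275 216  31  54 146] [285.7 246.4]
76 [394 218  27  27 533] [406.9 231.8]
82 [503 292   9  21 100] [508.5 302.6]
85 [ 209  323   70   61 1513] [237.5 351.2]
91 [276 342  15  34 354] [283.2 361. ]
205 [0.35413661 0.02221525] [0.57734191 0.12961523]
hinge [0.364 0.029 0.024]
small hinge [ 0.304 -0.086  0.02 ]
ytongs [0.324 0.342 0.024]
bowl [0.622 0.257 0.01 ]
bell [ 0.8   -0.043  0.03 ]
nl [0.458 0.432 0.06 ]
can [ 0.415 -0.465  0.12 ]
```

View pics/c0.png

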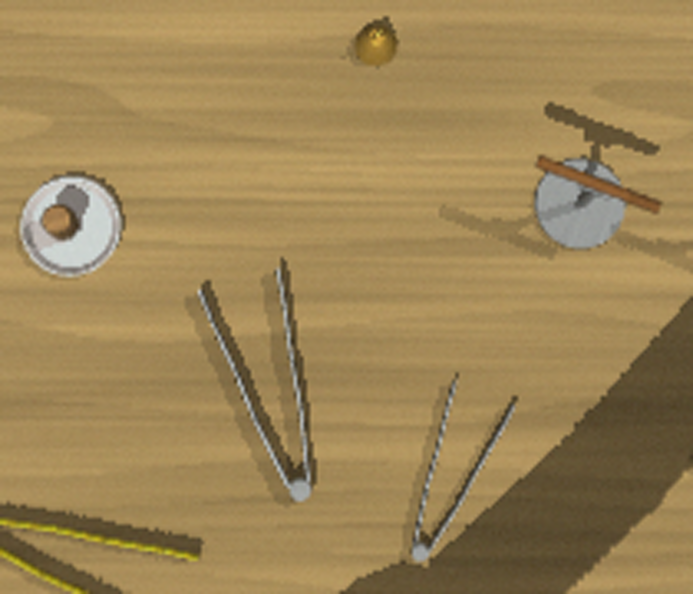

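The crop confirms the choice: the large grey tongs have their hinge disc at crop (300,490) and open towards +x, clearly larger than the small grey pair. The treat is at crop (60,220) and the grey perch's bar runs from (538,160) to (660,208). Next I measure their poses.

```bash
cat >> h.py <<'E'
def tri(pa,pb):
    o1,d1=ray('top',pa);o2,d2=ray('side',pb)
    A=np.stack([d1,-d2],1);s=np.linalg.lstsq(A,o2-o1,rcond=None)[0]
    a,b=o1+s[0]*d1,o2+s[1]*d2; return (a+b)/2,np.linalg.norm(a-b)
def blob(m,win):
    x0,y0,x1,y1=win; k=np.zeros_like(m); k[y0:y1,x0:x1]=m[y0:y1,x0:x1]
    n,l,st,ce=cv2.connectedComponentsWithStats(k.astype(np.uint8)); i=1+st[1:,4].argmax(); return ce[i],l==i,st[i,4]
E
python3 - <<'E'
from h import *
im=cv2.imread('pics/t0.png');g=cv2.cvtColor(im,cv2.COLOR_BGR2GRAY).astype(float)
hs=cv2.cvtColor(im,cv2.COLOR_BGR2HSV); im2=cv2.imread('pics/s0.png'); hs2=cv2.cvtColor(im2,cv2.COLOR_BGR2HSV)
# jaws: bright low-saturation ridge
w=g*(hs[...,1]<75)*(g>110)
L=[];Rr=[]
for y in range(186,242):
    xs=np.arange(200,256); split=224+(y-186)*(17/60)
    for S,sel in((L,xs<split),(Rr,xs>=split)):
        ww=w[y,xs]*sel
        if ww.max()>0: 
            a=xs[ww.argmax()]; q=np.arange(a-1,a+2); S.append(onz('top',((w[y,q]*q).sum()/w[y,q].sum(),y),.024)[:2])
hin,_,_=blob((hs[...,1]<60)&(g>110),(235,243,248,256)); H=onz('top',hin,.024)[:2]
print('hinge px',hin,H)
for S in(L,Rr):
    S=np.array(S); vx,vy,x0,y0=cv2.fitLine(S.astype(np.float32),cv2.DIST_HUBER,0,.01,.01).ravel()
    if vx<0:vx,vy=-vx,-vy
    print(len(S),'yaw',np.degrees(np.arctan2(vy,vx)),'pt at x=.46: y',y0+(.46-x0)*vy/vx,'x range',S[:,0].min(),S[:,0].max(), 'y at ends', y0+(S[:,0].max()-x0)*vy/vx)
# treat
br=lambda h:(h[...,0]<16)&(h[...,1]>90)
a,_,na=blob(br(hs),(155,152,188,184)); b,_,nb=blob(br(hs2),(170,224,200,248)); print('treat',a,na,b,nb,tri(a,b), onz('top',a,.035))
ba,m,n=blob(br(hs)&(hs[...,1]>110),(305,140,352,168)); bs,_,n2=blob(br(hs2)&(hs2[...,1]>110),(266,128,302,146))
print('bar',ba,n,bs,n2,tri(ba,bs),onz('top',ba,.124))
ys,xs=np.where(m); Q=np.array([onz('top',(x,y),.12)[:2] for x,y in zip(xs,ys)],np.float32); print(cv2.minAreaRect(Q))
for wn,nm in(((312,148,340,176),'foot'),((155,152,188,184),'bowl')):
    c,_,n=blob((hs[...,1]<60)&(g>110),wn); print(nm,c,n,onz('top',c,.01))
E
```

```text
hinge px [239.97727273 247.36363636] [0.36559821 0.03186082]
53 yaw 24.776339 pt at x=.46: y 0.08716097 x range 0.3855644235656698 0.5543187360242443 y at ends 0.13069508337070812
56 yaw 9.010628 pt at x=.46: y 0.03475908 x range 0.3856997887228502 0.5611829625925892 y at ends 0.050804122533131164
treat [172. 165.] 1 [182.38356164 233.57534247] 73 (array([0.63368583, 0.2590946 , 0.00905973]), np.float64(0.00866271939428908)) [0.62672064 0.25168456 0.035     ]
bar [330.65178571 155.4375    ] 112 [285.72619048 137.20238095] 84 (array([ 0.64647727, -0.24347085,  0.12060485]), np.float64(0.001264014905726897)) [ 0.6454175  -0.24332952  0.124     ]
((0.6460149884223938, -0.24442754685878754), (0.11704940348863602, 0.009317923337221146), 68.9534683227539)
foot [324.20096852 164.21065375] 413 [ 0.63552988 -0.24013825  0.01      ]
bowl [171.36842105 168.25386997] 646 [0.61967653 0.25763976 0.01      ]
```

```bash
python3 - <<'E'
from h import *
im=cv2.imread('pics/t0.png'); hs=cv2.cvtColor(im,cv2.COLOR_BGR2HSV); hs2=cv2.cvtColor(cv2.imread('pics/s0.png'),cv2.COLOR_BGR2HSV)
for y in range(160,176,2): print([tuple(int(q) for q in hs[y,x]) for x in range(162,180,2)])
a,m,na=blob(hs[...,1]>85,(162,158,182,178)); print(a,na,onz('top',a,.04), onz('top',a,.052))
b,m2,nb=blob((hs2[...,1]>85),(174,224,196,246)); ys,xs=np.where(m2); print(b,nb,xs.min(),xs.max(),ys.min(),ys.max()); print(tri(a,b))
E
```

```text
[(12, 13, 201), (80, 7, 210), (75, 10, 214), (14, 22, 125), (13, 18, 125), (15, 21, 123), (13, 19, 123), (11, 22, 126), (95, 7, 211)]
[(75, 7, 212), (65, 8, 199), (16, 116, 112), (16, 128, 96), (15, 44, 104), (10, 18, 128), (10, 19, 124), (20, 11, 139), (69, 8, 214)]
[(68, 10, 208), (16, 128, 159), (16, 134, 164), (16, 132, 157), (17, 131, 125), (17, 66, 89), (17, 28, 128), (80, 7, 208), (73, 11, 214)]
[(16, 32, 136), (17, 132, 159), (17, 131, 163), (17, 136, 169), (17, 131, 183), (19, 128, 74), (10, 24, 126), (75, 7, 210), (71, 10, 212)]
[(18, 26, 166), (16, 130, 173), (16, 135, 178), (16, 129, 170), (16, 133, 146), (17, 116, 77), (11, 22, 125), (70, 7, 213), (80, 7, 211)]
[(13, 16, 191), (18, 56, 145), (17, 135, 125), (17, 120, 98), (16, 122, 90), (18, 75, 85), (73, 9, 209), (81, 8, 212), (75, 7, 211)]
[(12, 20, 191), (15, 19, 191), (13, 28, 173), (14, 64, 115), (18, 35, 146), (75, 10, 207), (70, 7, 212), (75, 7, 211), (79, 10, 213)]
[(15, 16, 193), (19, 11, 191), (73, 8, 212), (68, 5, 210), (81, 9, 210), (73, 8, 212), (65, 7, 213), (75, 7, 212), (81, 9, 210)]
[167.7804878 166.6097561] 82 [0.62072598 0.26424509 0.04      ] [0.61900599 0.26215434 0.052     ]
[182.35526316 233.65789474] 76 179 186 228 239
(array([0.62397616, 0.2679227 , 0.02544766]), np.float64(0.003182983661371711))
```

>>> {"name": "servo_tool", "arguments": {
  "commands": [
    [0,0,-10,0,0,0,1],
    [0,0,-20,0,0,0,1]
  ]
}}

```text
time: 0.35
position: [0.2471, -0.6817, 0.2393]
orientation: [[0.94, 0.341, -0.0], [0.341, -0.94, -0.0], [-0.0, 0.0, -1.0]]
wrist_force: [0.2, 0.5, -0.4]
finger_gap: 0.093
finger_force: 0.0
```

>>> {"name": "servo_tool", "arguments": {
  "commands": [
    [11,-10,0,0,0,0,1],
    [38,-32,0,0,0,0,1],
    [75,-65,0,0,0,0,1],
    [120,-103,0,0,0,0,1],
    [165,-142,0,0,0,0,1],
    [210,-181,0,0,0,0,1],
    [256,-220,0,0,0,0,1],
    [301,-258,0,0,0,0,1],
    [346,-297,0,0,0,0,1],
    [376,-323,0,0,0,0,1]
  ]
}}

```text
time: 1.6
position: [0.4915, -0.2458, 0.2389]
orientation: [[0.939, 0.344, 0.001], [0.344, -0.939, 0.001], [0.001, -0.0, -1.0]]
wrist_force: [0.4, 0.6, 0.8]
finger_gap: 0.0929
finger_force: 0.0
```

>>> {"name": "servo_tool", "arguments": {
  "commands": [
    [10,-40,0,0,0,0.5,1],
    [25,-97,0,0,0,1,1],
    [39,-152,20,0,0,2,1],
    [54,-207,40,0,0,3,1],
    [67,-259,60,0,0,3.1,1],
    [76,-294,80,0,0,3.1,1],
    [78,-301,100,0,0,3.1,1],
    [78,-301,120,0,0,3.1,1],
    [78,-301,120,0,0,3.1,1]
  ]
}}

```text
time: 2.72
position: [0.4598, 0.0604, 0.1179]
orientation: [[0.957, 0.291, -0.002], [0.291, -0.957, -0.0], [-0.002, -0.0, -1.0]]
wrist_force: [-0.2, 0.1, -0.6]
finger_gap: 0.0928
finger_force: 0.0
```

>>> {"name": "servo_tool", "arguments": {
  "commands": [
    [1,0,15,0,0,0,1],
    [1,0,45,0,0,0,1],
    [1,0,75,0,0,0,1],
    [1,0,97,0,0,0,1],
    [1,0,109,0,0,0,1],
    [1,0,114,0,0,0,1],
    [1,0,114,0,0,0,1]
  ]
}}

```text
time: 3.6
position: [0.4624, 0.0601, 0.005]
orientation: [[0.957, 0.289, 0.0], [0.289, -0.957, 0.0], [0.0, 0.0, -1.0]]
wrist_force: [0.1, -0.4, 0.2]
finger_gap: 0.093
finger_force: 0.0
```

```bash
python3 - <<'E'
from h import *
a=snap('top','t1');b=snap('side','s1')
c1=cv2.resize(a[170:260,190:270],None,fx=5,fy=5,interpolation=cv2.INTER_CUBIC)
c2=cv2.resize(b[190:260,210:310],None,fx=4,fy=4,interpolation=cv2.INTER_CUBIC)
o=np.zeros((450,800,3),np.uint8);o[:,:400]=c1;o[:280,400:]=c2;cv2.imwrite('pics/c1.png',o)
E
```

```text
(no output)
```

View pics/c1.png

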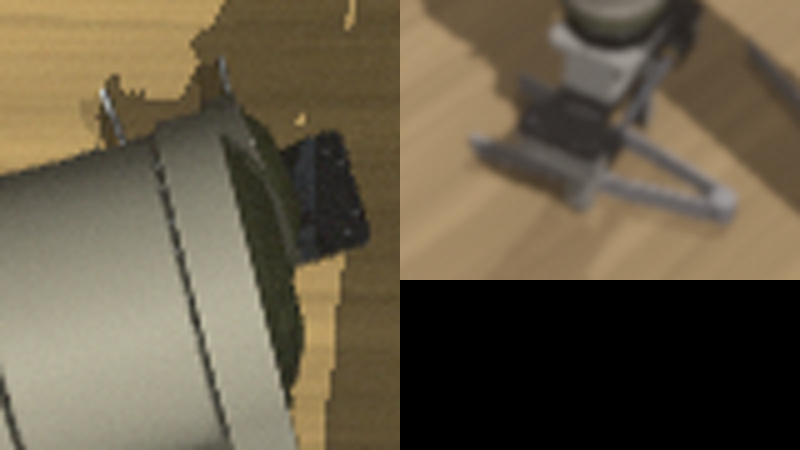

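The side crop shows the fingers on either side of the large tongs: the hinge is at (725,205) and a finger is outside each jaw. I close to 48 mm.

>>> {"name": "servo_tool", "arguments": {
  "commands": [
    [0,0,2,0,0,0,0.75],
    [0,0,2,0,0,0,0.6],
    [0,0,2,0,0,0,0.54],
    [0,0,2,0,0,0,0.516],
    [0,0,2,0,0,0,0.516],
    [0,0,2,0,0,0,0.516],
    [0,0,2,0,0,0,0.516],
    [0,0,2,0,0,0,0.516]
  ],
  "force": 15
}}

```text
time: 4.7
position: [0.4623, 0.0602, 0.0026]
orientation: [[0.957, 0.29, 0.0], [0.29, -0.957, 0.0], [0.0, -0.0, -1.0]]
wrist_force: [0.7, 0.6, 1.0]
finger_gap: 0.0485
finger_force: 3.8
```

>>> {"name": "servo_tool", "arguments": {
  "commands": [
    [0,0,-3,0,0,0,0.516],
    [0,0,-10,0,0,0,0.516],
    [0,0,-22,0,0,0,0.516],
    [0,0,-38,0,0,0,0.516],
    [0,0,-56,0,0,0,0.516],
    [0,0,-72,0,0,0,0.516],
    [0,0,-82,0,0,0,0.516],
    [0,0,-82,0,0,0,0.516]
  ]
}}

```text
time: 5.7
position: [0.4625, 0.0601, 0.0855]
orientation: [[0.957, 0.289, 0.002], [0.289, -0.957, 0.0], [0.002, 0.0, -1.0]]
wrist_force: [0.2, -0.4, -0.4]
finger_gap: 0.048
finger_force: 3.4
```

>>> {"name": "servo_tool", "arguments": {
  "commands": [
    [4,-5,0,0,0,0,0.516],
    [14,-18,0,0,0,0,0.516],
    [28,-37,0,0,0,0,0.516],
    [46,-60,0,0,0,0,0.516],
    [64,-84,0,0,0,0,0.516],
    [82,-108,0,0,0,0,0.516],
    [98,-130,0,0,0,0,0.516],
    [109,-145,0,0,0,0,0.516],
    [114,-151,0,0,0,0,0.516],
    [114,-151,0,0,0,0,0.516]
  ]
}}

```text
time: 6.95
position: [0.5274, 0.2376, 0.0843]
orientation: [[0.957, 0.29, -0.0], [0.29, -0.957, -0.0], [-0.001, 0.0, -1.0]]
wrist_force: [1.0, -0.3, -1.2]
finger_gap: 0.0482
finger_force: 3.4
```

```bash
python3 - <<'E'
from h import *
a=snap('top','t2');b=snap('side','s2'); s=manip.sense(); print(s['position'],s['finger_gap'],s['finger_force'])
c1=cv2.resize(a[130:210,140:220],None,fx=5,fy=5,interpolation=cv2.INTER_CUBIC)
c2=cv2.resize(b[190:270,150:230],None,fx=5,fy=5,interpolation=cv2.INTER_CUBIC)
cv2.imwrite('pics/c2.png',np.hstack([c1,c2]))
P=np.array(s['position']);R=np.array(s['orientation']);
for n in('top','side'):
    for d in(.0986,):
        for yy in(-.03,.03): print(n,proj(n,P+R@[d+.016,yy,0]+[0,0,.0214]).round(1))
E
```

```text
[0.52727276 0.23654089 0.08447773] 0.04832416974089735 3.3502690897194043
top [153.1 161. ]
top [171.9 155.5]
side [171.3 222. ]
side [182.4 209.3]
```

View pics/c2.png

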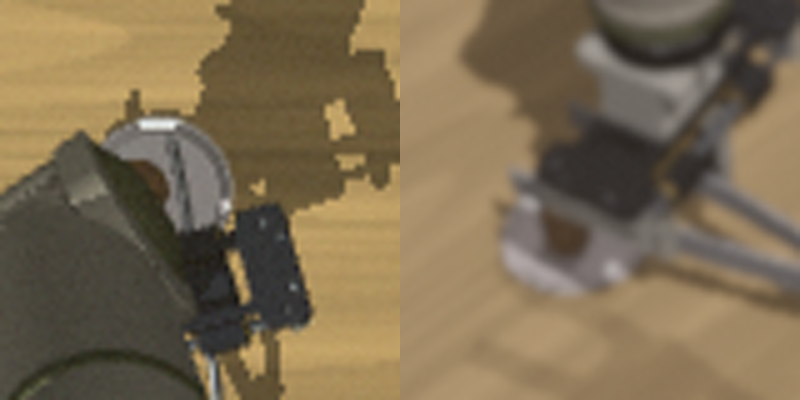

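The tongs are carried with their jaws open. The right tip is at top px (175,157) and side px (184.4,211), the left tip at side px (172,225), and the treat is below, between the jaws. I check the tip position by triangulation.

```bash
python3 - <<'E'
from h import *
s=manip.sense();P=np.array(s['position']);R=np.array(s['orientation'])
for z,(a,b) in {'rtip':((175,157),(184.4,211))}.items():
    X,e=tri(a,b); print(z,X,e,'tool',(R.T@(X-P)).round(4))
def tl(X): return (R.T@(np.array(X)-P)).round(4)
for z in(.095,.105): print(z,'rtip top',tl(onz('top',(175,157),z)),'side r',tl(onz('side',(184.4,211),z)),'side l',tl(onz('side',(172,225),z)))
print('treat tool',tl([.622,.266,.029]))
# grey hinge search in side view near prediction
for d in(-.1014,): print('hinge pred',[proj(n,P+R@[d,0,0]+[0,0,.0214]).round(1) for n in('top','side')])
# treat again, visible part
for n in('top','side'):
    im=cv2.imread(f"pics/{'t' if n=='top' else 's'}2.png");print(n,[proj(n,[.622,.266,z]).round(1) for z in(.006,.052)])
h,w=300,400
a=cv2.imread('pics/s2.png')[190:265,150:250];b=cv2.imread('pics/t2.png')[130:230,145:245]
cv2.imwrite('pics/c3.png',np.hstack([cv2.resize(a,(480,360),interpolation=cv2.INTER_LANCZOS4),cv2.resize(b,(320,320),interpolation=cv2.INTER_LANCZOS4)[:320].copy() if 0 else cv2.copyMakeBorder(cv2.resize(b,(320,320)),0,40,0,0,cv2.BORDER_CONSTANT)]))
E
```

```text
rtip [0.64415714 0.23423406 0.09335231] 0.002606765976129294 tool [ 0.1112  0.036  -0.0089]
0.095 rtip top [ 0.1097  0.0367 -0.0106] side r [ 0.1115  0.0344 -0.0106] side l [ 0.112  -0.0321 -0.0106]
0.105 rtip top [ 0.1077  0.0378 -0.0206] side r [ 0.1054  0.0276 -0.0206] side l [ 0.1059 -0.0383 -0.0206]
treat tool [ 0.0992 -0.0009  0.0554]
hinge pred [array([181.4, 226. ]), array([236.1, 241.5])]
top [array([169. , 167.7]), array([166.6, 165.7])]
side [array([184.4, 237.5]), array([182.8, 228.5])]
```

View pics/c3.png

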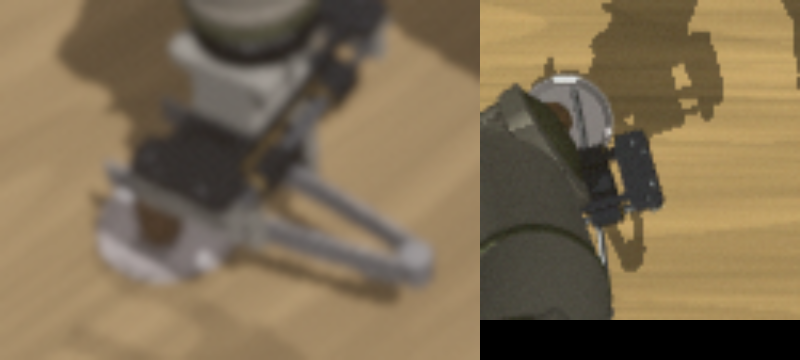

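The hinge is where predicted, at side px (236,242), and the tips agree to 2–3 mm, so the tongs are level and centred. I descend around the treat.

>>> {"name": "servo_tool", "arguments": {
  "commands": [
    [1,-1,5,0,0,0,0.516],
    [1,-1,16,0,0,0,0.516],
    [1,-1,30,0,0,0,0.516],
    [1,-1,44,0,0,0,0.516],
    [1,-1,55,0,0,0,0.516],
    [1,-1,61,0,0,0,0.516],
    [1,-1,64,0,0,0,0.516],
    [1,-1,64,0,0,0,0.516]
  ]
}}

```text
time: 8.05
position: [0.5283, 0.2389, 0.0206]
orientation: [[0.957, 0.29, 0.0], [0.29, -0.957, -0.0], [0.0, 0.0, -1.0]]
wrist_force: [-0.0, 0.2, -0.7]
finger_gap: 0.048
finger_force: 3.4
```

```bash
python3 - <<'E'
from h import *
a=snap('top','t3');b=snap('side','s3'); s=manip.sense(); print(s['position'],s['finger_gap'],s['wrist_force'])
c1=cv2.resize(a[140:200,150:210],(400,400),interpolation=cv2.INTER_CUBIC)
c2=cv2.resize(b[205:265,150:210],(400,400),interpolation=cv2.INTER_CUBIC)
cv2.imwrite('pics/c4.png',np.hstack([c1,c2]))
E
```

```text
[0.528438   0.2389393  0.02091515] 0.047994891786494215 [-0.18997415 -0.08752106 -1.29455971]
```

View pics/c4.png

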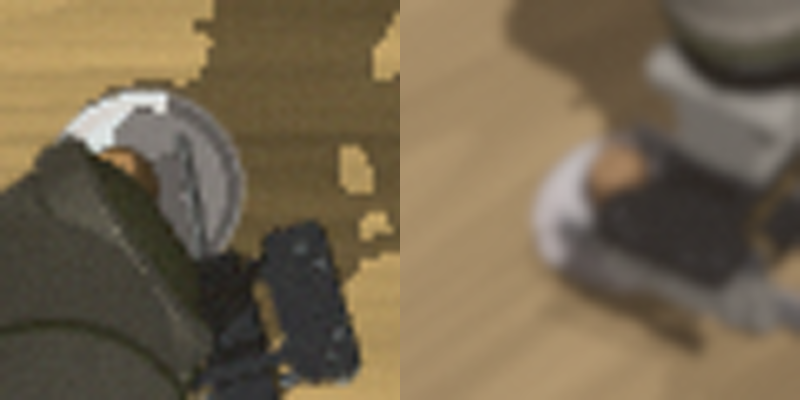

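The treat is between the jaws: top-view crop (130,170) and side-view crop (618,168), with both tips beside it and above the rim. I close on it slowly.

>>> {"name": "servo_tool", "arguments": {
  "commands": [
    [0,0,0,0,0,0,0.49],
    [0,0,0,0,0,0,0.46],
    [0,0,0,0,0,0,0.43],
    [0,0,0,0,0,0,0.4],
    [0,0,0,0,0,0,0.38],
    [0,0,0,0,0,0,0.36],
    [0,0,0,0,0,0,0.33],
    [0,0,0,0,0,0,0.28],
    [0,0,0,0,0,0,0.25],
    [0,0,0,0,0,0,0.25]
  ],
  "force": 20
}}

```text
time: 9.4
position: [0.5283, 0.2389, 0.0206]
orientation: [[0.957, 0.29, 0.0], [0.29, -0.957, 0.0], [0.0, -0.0, -1.0]]
wrist_force: [-0.0, 1.4, -0.5]
finger_gap: 0.0335
finger_force: 20.0
```

>>> {"name": "servo_tool", "arguments": {
  "commands": [
    [0,0,-2,0,0,0,0.25],
    [0,0,-6,0,0,0,0.25],
    [0,0,-14,0,0,0,0.25],
    [0,0,-28,0,0,0,0.25],
    [0,0,-48,0,0,0,0.25],
    [0,0,-72,0,0,0,0.25],
    [0,0,-97,0,0,0,0.25],
    [0,0,-122,0,0,0,0.25],
    [0,0,-144,0,0,0,0.25],
    [0,0,-160,0,0,0,0.25]
  ]
}}

```text
time: 10.65
position: [0.5284, 0.2389, 0.1825]
orientation: [[0.957, 0.289, 0.001], [0.289, -0.957, 0.001], [0.001, -0.0, -1.0]]
wrist_force: [-0.4, 0.5, -2.0]
finger_gap: 0.0335
finger_force: 20.0
```

>>> {"name": "servo_tool", "arguments": {
  "commands": [
    [0,0,-12,0,0,0,0.25],
    [0,0,-20,0,0,0,0.25],
    [0,0,-20,0,0,0,0.25],
    [0,0,-20,0,0,0,0.25]
  ]
}}

```text
time: 11.15
position: [0.5279, 0.2387, 0.2]
orientation: [[0.957, 0.29, -0.001], [0.29, -0.957, -0.0], [-0.001, 0.0, -1.0]]
wrist_force: [0.4, 0.3, -1.2]
finger_gap: 0.0337
finger_force: 20.0
```

```bash
python3 - <<'E'
from h import *
a=snap('top','t4');b=snap('side','s4'); s=manip.sense();P=np.array(s['position']);R=np.array(s['orientation']); print(P,R.round(3).tolist(),s['finger_gap'],s['finger_force'],s['wrist_force'])
X=P+R@[.0986,0,0]; p=proj('side',X); q=proj('top',X); print(p,q)
x,y=p.astype(int);x=max(x,40);y=max(y,40)
cv2.imwrite('pics/c5.png',np.hstack([cv2.resize(b[y-40:y+40,x-40:x+40],(400,400),interpolation=cv2.INTER_CUBIC),cv2.resize(a[int(q[1])-40:int(q[1])+40,int(q[0])-40:int(q[0])+40],(400,400),interpolation=cv2.INTER_CUBIC)])); print(x,y)
# target for treat mid over perch, same yaw / yaw -15
T=np.array([.646,-.2435])
for yaw in(16.85,0,-10,-20):
    c=np.array([np.cos(np.radians(yaw)),np.sin(np.radians(yaw))]); t=T-.0986*c; print(yaw,t,np.hypot(*t),'tool shift',(R.T@np.r_[t-P[:2],0]).round(4))
E
```

```text
[0.52792823 0.23874188 0.19992081] [[0.957, 0.29, -0.001], [0.29, -0.957, -0.001], [-0.001, 0.0, -1.0]] 0.03348512855775792 19.99065935611725 [-0.52036465  0.53937936 -1.21273756]
[176.67743341 197.04953129] [157.26007871 158.12620755]
176 197
16.85 [ 0.5516332 -0.2720809] 0.6150830879776673 tool shift [-1.252e-01  4.958e-01  3.000e-04]
0 [ 0.5474 -0.2435] 0.5991151892582928 tool shift [-1.210e-01  4.672e-01  3.000e-04]
-10 [ 0.54889796 -0.22637829] 0.5937475015944277 tool shift [-1.146e-01  4.513e-01  2.000e-04]
-20 [ 0.55334631 -0.20977681] 0.5917756735120983 tool shift [-1.056e-01  4.367e-01  2.000e-04]
```

View pics/c5.png

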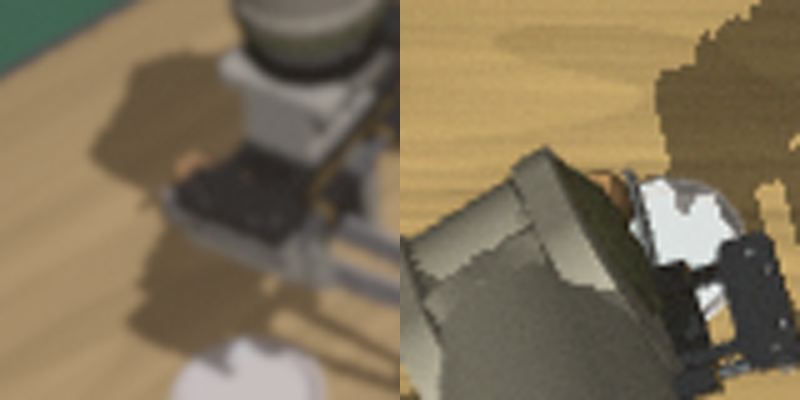

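The treat hangs between the tips, at side crop (190,162) and top crop (610,190), and the bowl is empty and in place. I carry the treat to the perch.

>>> {"name": "servo_tool", "arguments": {
  "commands": [
    [-1,3,0,0,0,0.3,0.25],
    [-3,12,0,0,0,1,0.25],
    [-6,27,0,0,0,2.3,0.25],
    [-11,47,0,0,0,4,0.25],
    [-17,70,0,0,0,6,0.25],
    [-23,96,0,0,0,8,0.25],
    [-30,124,0,0,0,10.5,0.25],
    [-37,152,0,0,0,13,0.25],
    [-44,180,0,0,0,15.5,0.25],
    [-50,208,0,0,0,18,0.25]
  ]
}}

```text
time: 12.5
position: [0.5402, 0.0227, 0.2007]
orientation: [[1.0, -0.024, 0.0], [-0.024, -1.0, -0.0], [0.0, 0.0, -1.0]]
wrist_force: [0.0, 0.2, -0.8]
finger_gap: 0.0335
finger_force: 20.0
```

```bash
python3 - <<'E'
from h import *
s=manip.sense();P=np.array(s['position']);R=np.array(s['orientation']);print(P,R.round(3).tolist(),s['finger_gap'])
t=np.array([.5533,-.2098,.2]); print((R.T@(t-P)*1000).round(1), np.degrees(np.arctan2(R[1,0],R[0,0]))+20)
E
```

```text
[0.5402312  0.02272824 0.20074316] [[1.0, -0.024, 0.0], [-0.024, -1.0, -0.0], [0.0, 0.0, -1.0]] 0.03350732434615935
[ 18.8 232.1   0.8] 18.598567848610607
```

>>> {"name": "servo_tool", "arguments": {
  "commands": [
    [2,28,0,0,0,2.3,0.25],
    [4,57,0,0,0,4.6,0.25],
    [7,86,0,0,0,6.9,0.25],
    [9,115,0,0,0,9.2,0.25],
    [12,143,0,0,0,11.4,0.25],
    [14,168,0,0,0,13.4,0.25],
    [16,190,0,0,0,15.2,0.25],
    [17,208,0,0,0,16.7,0.25],
    [18,221,0,0,0,17.8,0.25],
    [19,229,0,0,0,18.4,0.25]
  ]
}}

```text
time: 13.75
position: [0.555, -0.2045, 0.2005]
orientation: [[0.942, -0.336, -0.0], [-0.336, -0.942, 0.0], [-0.0, -0.0, -1.0]]
wrist_force: [-0.5, 0.6, -1.8]
finger_gap: 0.0337
finger_force: 20.0
```

>>> {"name": "servo_tool", "arguments": {
  "commands": [
    [-1,2,2,0,0,0,0.25],
    [-1,3,5,0,0,0,0.25],
    [-1,3,7,0,0,0,0.25],
    [-1,3,8,0,0,0,0.25],
    [-1,3,8,0,0,0,0.25]
  ]
}}

```text
time: 14.38
position: [0.553, -0.2063, 0.1925]
orientation: [[0.942, -0.335, -0.0], [-0.335, -0.942, 0.0], [-0.0, -0.0, -1.0]]
wrist_force: [-0.0, 0.3, -1.2]
finger_gap: 0.0334
finger_force: 20.0
```

```bash
python3 - <<'E'
from h import *
a=snap('top','t5');b=snap('side','s5'); s=manip.sense();P=np.array(s['position']);R=np.array(s['orientation']); print(P,R.round(3).tolist(),s['finger_gap'],s['finger_force'],s['wrist_force'])
T=np.array([.646,-.2435,.176]); print('exp treat',P+R@[.0986,0,0], 'err tool',(R.T@(T-P)).round(4))
p=proj('side',T).astype(int); q=proj('top',T).astype(int); print(p,q,[proj(n,T+[0,0,.023]) for n in('side','top')])
x,y=p;u,v=q
cv2.imwrite('pics/c6.png',np.hstack([cv2.resize(b[y-30:y+30,x-30:x+30],(400,400),interpolation=cv2.INTER_CUBIC),cv2.resize(a[v-30:v+30,u-30:u+30],(400,400),interpolation=cv2.INTER_CUBIC)]))
E
```

```text
[ 0.55303353 -0.20645377  0.19266055] [[0.942, -0.335, 0.0], [-0.335, -0.942, -0.0], [0.0, 0.0, -1.0]] 0.03373355483585917 19.990711212158203 [-0.06468321 -0.75015006 -1.41243495]
exp treat [ 0.64594359 -0.23946407  0.19266714] err tool [0.1    0.0038 0.0167]
[286 125] [333 152] [array([286.89029385, 120.08997255]), array([334.80848511, 150.93537564])]
```

View pics/c6.png

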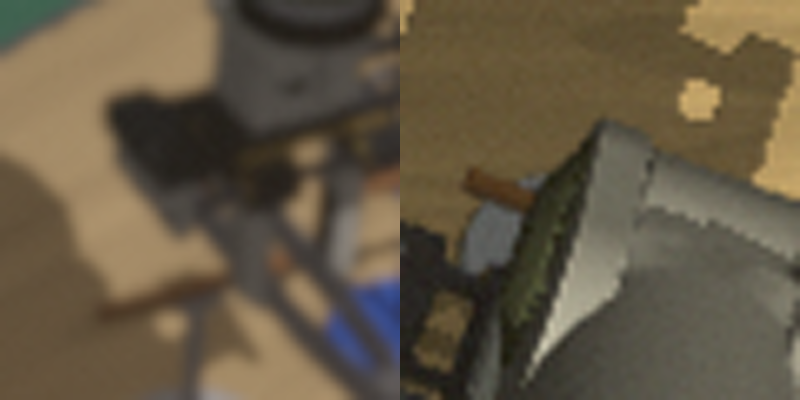

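The treat is hidden behind the fingers here, but the gap is steady at 33.5 mm, so it is still held. The bar's end is visible at top crop (470,180), well below. I make the final small correction.

>>> {"name": "servo_tool", "arguments": {
  "commands": [
    [1,1,0,0,0,0,0.25],
    [2,3,1,0,0,0,0.25],
    [2.5,4,2,0,0,0,0.25],
    [2.5,4,2,0,0,0,0.25],
    [2.5,4,2,0,0,0,0.25],
    [2.5,4,2,0,0,0,0.25]
  ]
}}

```text
time: 15.22
position: [0.554, -0.2111, 0.1906]
orientation: [[0.942, -0.335, 0.0], [-0.335, -0.942, -0.0], [0.0, 0.0, -1.0]]
wrist_force: [0.5, -0.5, -1.9]
finger_gap: 0.0337
finger_force: 20.0
```

```bash
python3 - <<'E'
from h import *
s=manip.sense();P=np.array(s['position']);R=np.array(s['orientation']); C=P+R@[.0975,0,0]
print(s['time'],P,'treat',C[:2],'underside',P[2]-.0146,s['finger_gap'],s['finger_force'])
# hold check from the earlier picture: brown blob seen in s4/t4 against predicted treat
X=np.array([.6212,.267]); hs=cv2.cvtColor(cv2.imread('pics/s4.png'),cv2.COLOR_BGR2HSV)
print('s4 pred top',proj('side',[*X,.2314]),'mid',proj('side',[*X,.208]),'seen ~(174,189.4)')
print('t4 pred top',proj('top',[*X,.2314]),'seen ~(159.2,156)')
E
```

```text
15.225 [ 0.5540247  -0.21108904  0.19062109] treat [ 0.64589638 -0.24373631] underside 0.1760210897026622 0.033734567280393354 19.99072641134262
s4 pred top [175.6527162  189.81055443] mid [176.6423622  195.29640689] seen ~(174,189.4)
t4 pred top [155.20057964 156.7178136 ] seen ~(159.2,156)
```

```bash
python3 -c "
from station import manip
print(manip.hand_in())"
```

```text
the job is handed in; nothing more can be done
None
```

I handed the job in at about 15 s, with the treat held in the large grey tongs at 20 N, centred over the grey perch's bar and its underside about 5 cm above it; the wrist and fingers hid the treat from both cameras at the end, so its final position is worked out from the arm's pose and the steady 33.7 mm grip.

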